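Shut the thimble bin and zero its tally

ROBOT

A 7-joint arm with a two-finger parallel gripper is mounted at the origin on the work surface. World frame = base frame: x ahead of the robot, y to its left, z up, the work surface at z = 0. Lengths are in m, angles in rad, forces in N, time in s.
With the tool pointing down it reaches from about 0.425 to 0.95 m from the base axis. Payload 4.7 kg.
Tool frame: the origin (TCP) lies between the finger pads; the fingertips stand 25 mm ahead of it and the grasp point (between the pads) lies 6 mm ahead of it; z points along the fingers, y is the line along which they close (so a half turn about z gives the same grasp; the last joint's range is limited). The gripper opens to 85 mm and grips with 20 to 120 N. Pads are 22 mm wide; open, the fingers measure 114 mm over their backs; the gripper's body (76 mm by 85 mm) begins 54 mm behind the grasp point. The pads swing forward as they close: fully open they stand 13 mm farther back than shut.
Start: joints at [-1.216, 0.469, -0.049, 1.532, 0.024, 1.141, -0.082], TCP at [0.253, 0.626, 0.256] pointing down, gripper open.
Joint ranges: [-2.59, 2.59], [-0.33, 1.99], [-1.39, 1.29], [0.1, 2.45], [-1.04, 4.18], [0.21, 1.99], [-2.66, 2.66]. Speed limits (rad/s): [2.57, 2.57, 3.14, 3.14, 3.14, 3.14, 3.14].

INTERFACE

Orientations are given as a 3x3 rotation matrix whose columns are the frame's x, y, z axes.
In Python, from rig import * gives the robot as it stands. Calls block until the motion is done:
- movep(position, orientation): joint-space move of the TCP to a pose.
- move_l(position, attitude=None, feed=0.15, until_force=None): straight line of the TCP; attitude=None keeps the orientation; feed is the mean speed in m/s. With until_force (N) it stops when the force on the tool has changed by that much, and returns True; else False.
- move_joints(angles): joint-space move.
- command_gripper(opening, newtons=None): finger opening in m; newtons is the grip in N (None keeps the last); returns when the fingers have stopped.
- sleep(seconds).
- inverse_kinematics(position, orientation): joint angles nearest the present ones, or None.
- sense(): the state.
- camera(name): name is "side" or "top" or "wrist"; returns (picture, depth): 384x512x3 uint8, red, green, blue; 384x512 float32, m along the optical axis (not along the pixel's ray), 0 where there is no reading.
- camera_params(name): a dict with "K" (3x3 intrinsics, pixels), "dist" ([k1, k2, p1, p2, k3] as OpenCV has them; the pictures are not rectified), "position" and "rotation" of the camera in the world; the wrist camera has in their place "tool_from_camera" (4x4, takes a point from camera to tool coordinates, whose origin is the TCP and whose axes are the flange's). Camera axes: x right, y down, z forward; pixel columns grow to the right and rows downward; lengths in m; the calibration is good to about 2 mm. A picture is of the moment at which its call begins: read the wrist's pose just before it. camera_params takes no time and is no camera call.
A pose or a line that the arm cannot do raises Unreachable and nothing moves.
- finish_job(): hands the job in; it is judged then, once.
The state is a dict: "time_s": time; "joint_pos": joint angles; "qd": joint speeds; "joint_efforts": joint torques, N m; "position": TCP position; "tcp_rot": TCP orientation; "wrist_force": force on the tool from outside, world axes, zero at the start; "ft_torque": the same for the moment, N m; "finger_gap": finger opening in m; "gripper_force": force on a finger pad.
Only numpy, scipy, OpenCV 4.12 (cv2) and the standard library are available. Lean on these libraries where they do the work, as an engineer would, in place of code of your own. Each camera call takes 0.05 s, during which the arm holds its last target. There are 200 camera calls.

TASK

The tip-out bin has just been refilled with brass thimbles: push it shut until it is fully home in its stand, and then zero the brass tally by reaching a fingertip into the well that belongs to the brass sample thimble and holding the sunken blue key all the way down for three seconds before letting it go. Do not press either of the other two keys, and pick nothing up: all the thimbles, the walnut block and the gift box stay standing where they are.

Things in the scene. Friction and masses are not known exactly. Their poses are not given: they have to be found in the camera images.
- bin_rim (a point): Middle of the upper front edge of the thimble bin, the walnut-coloured tip-out bin heaped with brass thimbles (bin 125 deep, 170 wide, 100 mm high, walls 6 mm). The point lies in the outer front face. It turns with the bin: its z axis runs up the front panel, y along the rim, x towards the back of the bin. With the bin home the rim is 118 mm above the counter.
- bin (a joint): Tip angle of the bin in rad: 0 = home (upright, against its stop), up to 0.6 = tipped out. It hinges about the bottom edge of its front panel (a line along the stand's y axis, 18 mm above the counter), so the top of the panel leans out of the stand towards the robot's side when open. The hinge is stiff: the bin stays where it is left and takes about 2 to 5 N at the rim to push shut.
- stand: Fixed dark wooden stand of the bin, 160 x 200 mm, with side cheeks (10 mm thick, 178 mm apart) and a back, all 110 mm high. Origin under it on the counter; z up, x from the open front (facing the robot) to the back. The hinge line is at x = -65 mm, and with the bin home its front panel's outer face stands upright at x = -65 mm.
- console: Fixed grey tally console, 150 (x) x 330 (y) mm, flat deck 45 mm above the counter. Origin under its centre on the counter; z up, y along its length, x away from the robot. Three rectangular wells lie in a row along y nearer the robot, 100 mm apart, each with a blue key at its bottom; straight beyond each well (+x, 77 mm on, joined to it by a white dash) is a black round place with one sample thimble.
- brass_thimble: The brass Celtic-knot sample thimble: brass with a band of small dark knot beads, 23 mm wide at the foot, 27 mm high, loose, standing on one of the console's three places. Origin under its foot.
- china_thimble: Cream bone-china thimble with gold rim, same size, loose, on another of the console's places. Origin under its foot.
- silver_a: Silver-plated thimble, same size, loose, on the remaining place of the console. Origin under its foot.
- silver_b: Silver-plated thimble, same size, loose, standing on the walnut block. Origin under its foot.
- silver_c: Silver-plated thimble, same size, loose, on the counter near the walnut block. Origin under its foot.
- walnut_block: Loose walnut display block, 60 x 110 x 40 mm high, at the back of the counter. Origin under its centre.
- gift_box: Loose green gift box, 70 x 70 x 45 mm high, at the back of the counter. Origin under its centre.
- well0 (a point): Centre of the mouth of the well at the console's +y end, level with the deck. Axes as the console's. The well is 40 mm (x) by 48 mm (y), 31 mm deep; the round blue key, 28 mm across, stands in its middle with its top 18 mm below the mouth.
- key0 (a joint): Travel of the key in well0 in m: 0 = up, 0.005 = fully down; springs back. It takes 1.5 N to start and 4 N to bottom out.
- place0 (a point): Centre of the sample place belonging to well0, on the deck, 77 mm beyond the well along the console's x.
- well1 (a point): Centre of the mouth of the well in the middle, level with the deck. Axes as the console's. The well is 40 mm (x) by 48 mm (y), 31 mm deep; the round blue key, 28 mm across, stands in its middle with its top 18 mm below the mouth.
- key1 (a joint): Travel of the key in well1 in m: 0 = up, 0.005 = fully down; springs back. It takes 1.5 N to start and 4 N to bottom out.
- place1 (a point): Centre of the sample place belonging to well1, on the deck, 77 mm beyond the well along the console's x.
- well2 (a point): Centre of the mouth of the well at the console's -y end, level with the deck. Axes as the console's. The well is 40 mm (x) by 48 mm (y), 31 mm deep; the round blue key, 28 mm across, stands in its middle with its top 18 mm below the mouth.
- key2 (a joint): Travel of the key in well2 in m: 0 = up, 0.005 = fully down; springs back. It takes 1.5 N to start and 4 N to bottom out.
- place2 (a point): Centre of the sample place belonging to well2, on the deck, 77 mm beyond the well along the console's x.

How it is judged:
By the outcome, as a careful person would: the job done as asked, in the order asked, and still so for the second after the job is handed in, with the robot touching nothing.
It also fails if it takes over 58 s, if anything falls off the work surface, if the arm or the gripper's body presses on something with over 40 N, if the wrist force passes 120 N, or if a joint passes its speed limit or range.

## Working session

There is one attempt and no reset: what is moved stays moved. The work goes in short steps, each a Python script; the robot and the scene stay as the last script left them, time stands still between calls to the robot, and variables do not carry over. Pictures are saved under pics/ and viewed, at most 10 in all, crops included, and the job is handed in when it is done.

```bash
mkdir -p pics; cat > h.py <<'E'
from rig import *
import numpy as np, cv2
def snap(n,f):
    im,d=camera(n); cv2.imwrite(f'pics/{f}.png',cv2.cvtColor(im,cv2.COLOR_RGB2BGR)); np.save(f'pics/{f}.npy',d); return im,d
def px2w(n,d,u,v,r=1):
    p=camera_params(n); q=cv2.undistortPoints(np.array([[[u,v]]],float),np.array(p["K"]),np.array(p["dist"]))[0,0]
    w=d[v-r:v+r+1,u-r:u+r+1]; z=np.median(w[w>0]); return np.array(p["rotation"])@(np.array([q[0],q[1],1])*z)+np.array(p["position"])
E
python3 - <<'E'
from h import *
for n in("top","side"):
    im,_=snap(n,n+"0"); p=camera_params(n); print(n,np.round(p["position"],3),np.round(p["rotation"],2).tolist())
a=cv2.imread('pics/top0.png');b=cv2.imread('pics/side0.png')
cv2.imwrite('pics/top0b.png',cv2.resize(a,(800,600),interpolation=cv2.INTER_CUBIC))
cv2.imwrite('pics/side0b.png',cv2.resize(b,(800,600),interpolation=cv2.INTER_CUBIC))
s=sense();print(s["time_s"],s["tcp_rot"],s["wrist_force"])
E
```

```text
top [0.49  0.025 1.09 ] [[-0.03, -0.99, 0.12], [-1.0, 0.03, 0.01], [-0.01, -0.12, -0.99]]
side [ 0.355 -0.422  0.723] [[0.85, -0.4, 0.35], [-0.53, -0.65, 0.55], [0.01, -0.65, -0.76]]
0.1 [[-9.27261505e-01  3.74413848e-01 -6.10001669e-04]
 [ 3.74414341e-01  9.27260044e-01 -1.64659351e-03]
 [-5.08772360e-05 -1.75521615e-03 -9.99998458e-01]] [-0.38673058  0.6910687   0.75969839]
```

View pics/top0b.png

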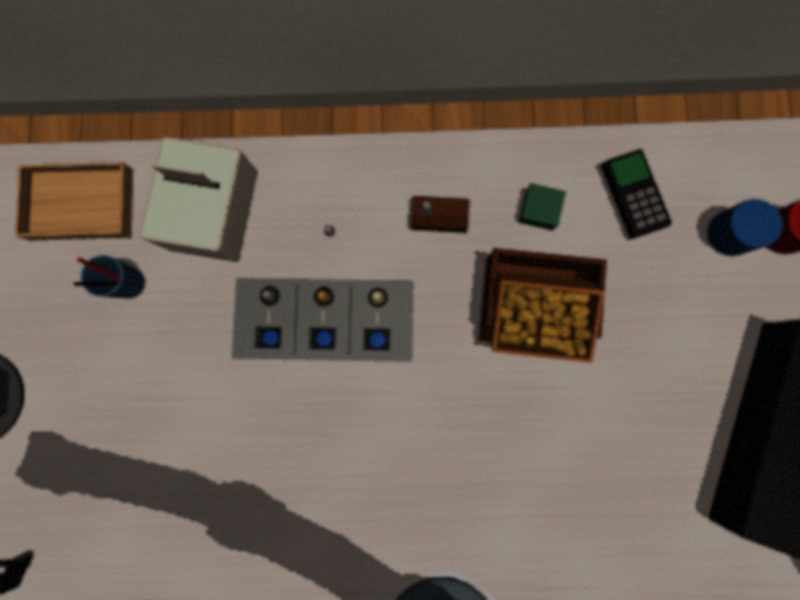

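View pics/side0b.png

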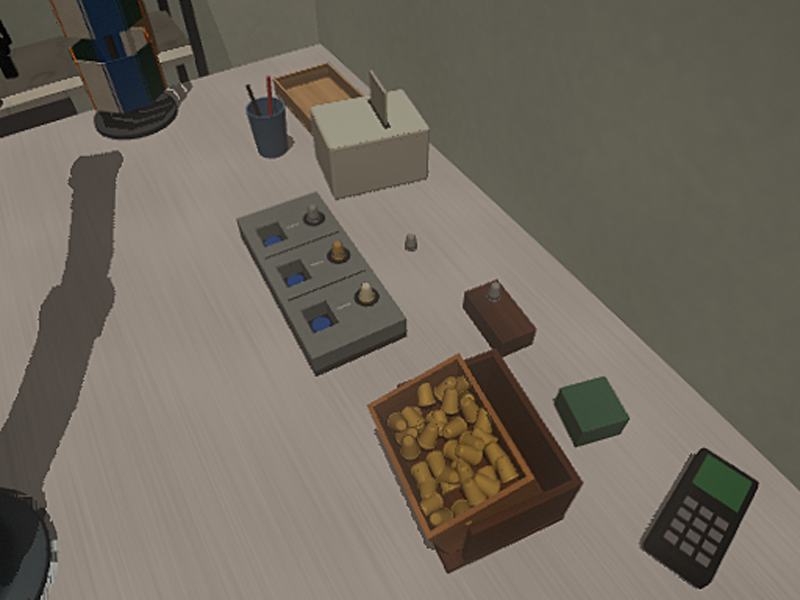

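The top picture (800 px scale) shows the console with silver at (270,295), brass in the middle at (323,296) and china at (377,297). The middle well is at (323,338). The bin is tipped out, its front rim running from (492,350) to (593,361), and the stand's back edge runs from (492,250) to (606,260).

```bash
python3 - <<'E'
from h import *
d=np.load('pics/top0.npy');s=.64
for k,(u,v) in dict(keyL=(270,338),keyM=(323,338),keyR=(377,339),plL=(270,296),plM=(323,297),plR=(377,297),deckM=(323,314),c1=(238,282),c2=(409,283),c3=(408,356),c4=(237,355),rimL=(494,347),rimM=(543,354),rimR=(592,358),stBL=(494,252),stBR=(604,262)).items():
    u,v=round(u*s),round(v*s); print(k,u,v,px2w('top',d,u,v,0).round(4))
im=cv2.imread('pics/top0.png')
cv2.imwrite('pics/c1.png',cv2.resize(im[150:240,140:400],(780,270),interpolation=cv2.INTER_CUBIC))
E
```

```text
keyL 173 216 [0.5441 0.2991 0.03  ]
keyM 207 216 [0.5413 0.2002 0.0291]
keyR 241 217 [0.5358 0.1016 0.0248]
plL 173 189 [0.6192 0.2909 0.0626]
plM 207 190 [0.6121 0.1923 0.0736]
plR 241 190 [0.6091 0.0964 0.0757]
deckM 207 201 [0.584  0.1979 0.0414]
c1 152 180 [0.6495 0.3564 0.0455]
c2 262 181 [0.6369 0.0372 0.0472]
c3 261 228 [0.502  0.0437 0.0451]
c4 152 227 [0.5137 0.3549 0.0455]
rimL 316 222 [ 0.5129 -0.1039  0.1174]
rimM 348 227 [ 0.4975 -0.1875  0.1176]
rimR 379 229 [ 0.4901 -0.2696  0.1139]
stBL 316 161 [ 0.6783 -0.1121  0.1122]
stBR 387 168 [ 0.6539 -0.3041  0.1079]
```

View pics/c1.png

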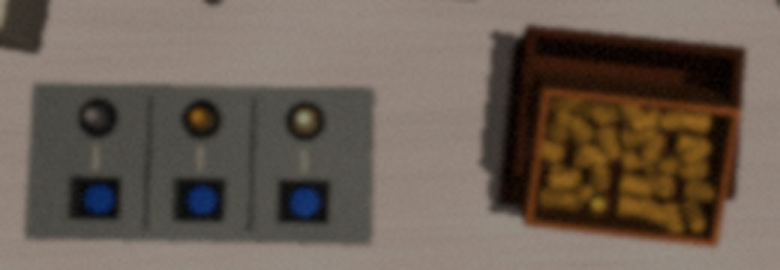

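```bash
cat >> h.py <<'E'
def down(yaw):
    y=np.array([-np.sin(yaw),np.cos(yaw),0]); z=np.array([0,0,-1.]); return np.column_stack([np.cross(y,z),y,z])
SY=-0.13; SX=np.array([np.cos(SY),np.sin(SY),0]); RIM=np.array([0.5245,-0.190,0])
E
python3 - <<'E'
from h import *
command_gripper(0.0,20)
R=down(SY); P=RIM-0.075*SX
movep(P+[0,0,.25],R); move_l(P+[0,0,.12],feed=.12)
f0=np.array(sense()["wrist_force"])
hit=move_l(RIM+0.02*SX+[0,0,.12],feed=.03,until_force=12)
s=sense(); p=np.array(s["position"]); print(hit,s["time_s"],p,(p-RIM)@SX,np.array(s["wrist_force"])-f0)
im,_=snap("side","s1");cv2.imwrite('pics/s1b.png',cv2.resize(im[200:,200:,::-1],None,fx=2,fy=2,interpolation=cv2.INTER_CUBIC))
E
```

```text
True 7.0333 [ 0.51365903 -0.18863576  0.11937963] -0.010926340949043043 [-0.96965536 -0.1709955  -0.66256597]
```

View pics/s1b.png

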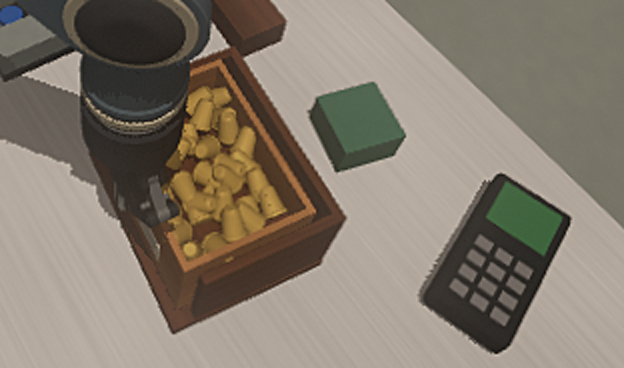

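The bin now appears upright in the stand. The fingertip stopped 11 mm short of the rim estimate, which is about half a pad's width. I'll press a little harder to make sure it's home, then back off and move to the console, where I'll check the bin from above.

```bash
python3 - <<'E'
from h import *
p0=np.array(sense()["position"])
hit=move_l(p0+0.02*SX,feed=.02,until_force=25)
p=np.array(sense()["position"]); print(hit,(p-p0)@SX,sense()["wrist_force"])
sleep(.3);p=np.array(sense()["position"]); print((p-p0)@SX,sense()["wrist_force"])
move_l(p-0.06*SX,feed=.1); move_l(p-0.06*SX+[0,0,.12],feed=.2)
W=np.array([0.5405,0.2003,0]); R=down(-.04)
movep(W+[-.03,0,.22],R)
s=sense(); im,d=snap("wrist","w1"); t,dt=snap("top","t1")
T=np.eye(4);T[:3,:3]=s["tcp_rot"];T[:3,3]=s["position"];np.save('pics/T1.npy',T)
print(s["time_s"])
for u,v in((494,347),(543,352),(592,358)): pass
c=t[150:240,300:400,::-1]
cv2.imwrite('pics/v2.png',np.hstack([cv2.resize(c,(400,360),interpolation=cv2.INTER_CUBIC),cv2.resize(im[:,:,::-1],(400,300))[:, :] if False else cv2.copyMakeBorder(cv2.resize(im[:,:,::-1],(400,300)),0,60,0,0,cv2.BORDER_CONSTANT)]))
E
```

```text
True 0.00031979735385695803 [0.15250139 0.73765753 0.4061529 ]
-2.4207162489983746e-05 [-0.0504852   0.68684266  0.52291466]
10.875
```

View pics/v2.png

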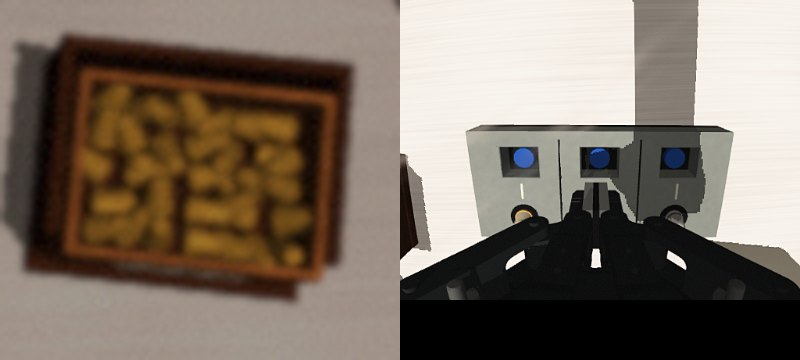

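The left half shows the bin set in the stand with about 21 mm of gap at the back, against 20 mm expected when home. In the right half (wrist view) the middle well's mouth spans about 580–620 × 147–178, with its key at (598,158). I'll do one steady press on the bin to confirm it, and locate the well from the wrist picture.

```bash
python3 - <<'E'
from h import *
p=camera_params("wrist"); T=np.load('pics/T1.npy')@np.array(p["tool_from_camera"])
d=np.load('pics/w1.npy')
def ray(u,v,z):
    q=cv2.undistortPoints(np.array([[[u,v]]],float),np.array(p["K"]),np.array(p["dist"]))[0,0]
    r=T[:3,:3]@np.array([q[0],q[1],1]); return (T[:3,3]+r*(z-T[2,3])/r[2]).round(4)
im=cv2.imread('pics/w1.png').astype(int)
m=((im[:,:,0]>im[:,:,2]+40)&(im[:,:,0]>90)).astype(np.uint8)
n,_,st,c=cv2.connectedComponentsWithStats(m)
for i in range(1,n):
    if st[i,4]>100: print("key",c[i].round(1),st[i],ray(*c[i],.027))
for u in (121.5,200,279.5): print("mouth",ray(u*1.28,162.5*1.28,.045))
# steady press on bin
R=down(SY);P=RIM-0.07*SX
movep(P+[0,0,.24],R); move_l(P+[0,0,.12],feed=.15)
hit=move_l(RIM+0.02*SX+[0,0,.12],feed=.04,until_force=8); p1=np.array(sense()["position"]); print(hit,(p1-RIM)@SX)
for k in (1,2,3,4):
    move_l(p1+.001*k*SX,feed=.01); s=sense(); print(((np.array(s["position"])-RIM)@SX).round(5),np.round(s["wrist_force"],1))
    if np.linalg.norm(s["wrist_force"])>20: break
move_l(P+[0,0,.12],feed=.15);move_l(P+[0,0,.24],feed=.2)
print(sense()["time_s"])
E
```

```text
key [158.2 201.6] [146 189  26  26 534] [0.534  0.1019 0.027 ]
mouth [0.5349 0.1043 0.045 ]
mouth [0.539  0.2022 0.045 ]
mouth [0.5433 0.3017 0.045 ]
True -0.01086401121538872
-0.01066 [-2.8  1.3  2.9]
-0.01056 [-5.9  1.3  5.8]
-0.01053 [-8.3  2.4  7.3]
-0.01048 [-10.3   4.    9.5]
17.1667
```

The bin is at its stop: 10 N moved it only 0.1 mm. Next is the key in the middle well.

```bash
python3 - <<'E'
from h import *
W=np.array([0.5395,0.2012,0]); R=down(-.04)
movep(W+[0,0,.2],R); move_l(W+[0,0,.085],feed=.12)
move_l(W+[0,0,.058],feed=.04); s=sense(); print(np.round(s["position"],4),np.round(s["wrist_force"],1))
hit=move_l(W+[0,0,.040],feed=.015,until_force=8); s=sense(); z=s["position"][2]; print(hit,np.round(s["position"],4),np.round(s["wrist_force"],1))
for k in range(1,7):
    move_l([W[0],W[1],z-.001*k],feed=.02); s=sense(); print(round(s["time_s"],2),np.round(s["position"],4),np.round(s["wrist_force"],1))
    if s["wrist_force"][2]>12: break
for i in range(4):
    sleep(.9); s=sense(); print(round(s["time_s"],2),np.round(s["position"],4),np.round(s["wrist_force"],1))
E
```

```text
[0.5397 0.2011 0.0581] [ 0.3  0.3 -0.2]
True [0.5396 0.2013 0.0471] [-0.7  0.4  6.2]
21.59 [0.5397 0.2013 0.047 ] [-3.   1.  10.6]
21.84 [0.5397 0.2012 0.0469] [-5.2 -0.9 17.6]
22.74 [0.5397 0.2012 0.0469] [-5.   0.5 16.6]
23.64 [0.5397 0.2012 0.0469] [-5.2  0.5 18.1]
24.54 [0.5397 0.2013 0.0469] [-5.  -0.7 17.3]
25.44 [0.5397 0.2012 0.0469] [-5.3 -0.4 16.9]
```

The tip is at the predicted bottomed depth (TCP 0.047) and was held there for more than 3.6 s. I'll lift straight out and check.

```bash
python3 - <<'E'
from h import *
p=np.array(sense()["position"])
move_l(p+[0,0,.05],feed=.06); move_l(p+[0,0,.2],feed=.2); movep([.40,.35,.28],down(-.04))
a,_=snap("side","s3"); print(sense()["time_s"],sense()["wrist_force"])
cv2.imwrite('pics/s3b.png',cv2.resize(a[:,:,::-1],(800,600),interpolation=cv2.INTER_CUBIC))
E
```

```text
28.25 [ 0.37036367 -0.22273963 -0.40399585]
```

View pics/s3b.png

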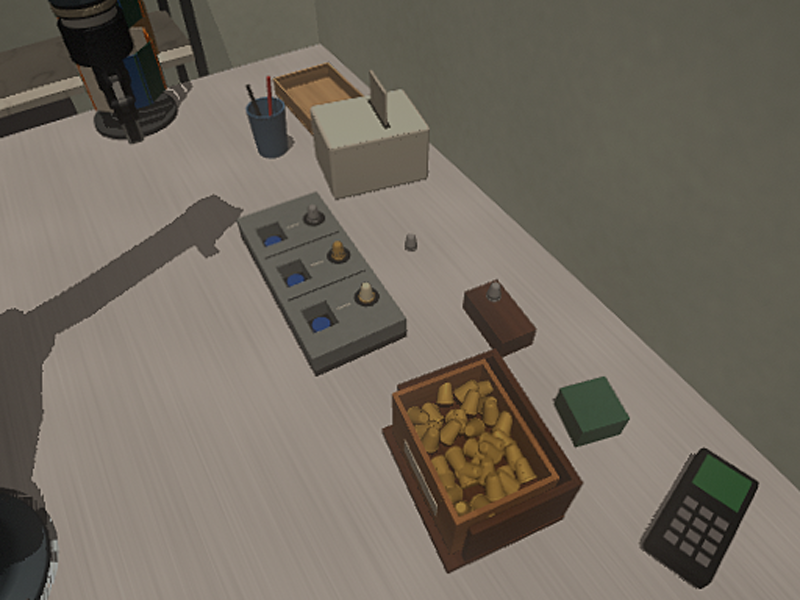

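The bin is shut and upright around (480,440). All the thimbles, the block and the box stand where they were, and the brass sample is at (338,251) beside the middle well.

```bash
python3 -c "
from rig import *
print(finish_job())"
```

```text
the job is handed in; nothing more can be done
None
```

I pushed the bin home (10 N against it moved it only 0.1 mm), held the brass thimble's key (middle well) fully down for over 3.6 s and let it go, and handed the job in at about 28 s with nothing else touched.

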